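# Line up the labware by height on the staging rail

## Robot

A 6-joint arm with a two-finger parallel gripper is mounted at the origin on a cart in front of the work surface, level with it; the furniture and walls round the work are solid. World frame = base frame: x ahead of the robot, y to its left, z up, the work surface at z = 0. Lengths are in m, angles in degrees, forces in N, time in s.
With the tool pointing down it reaches from about 0.375 to 0.9 m from the base axis. Payload 3.1 kg.
Tool frame: the origin (TCP) lies at the very end of the fingers, on their centre line; the grasp point (between the pads) lies 19 mm behind it; z points along the fingers, y is the line along which they close (so a half turn about z gives the same grasp; the last joint's range is limited). The gripper opens to 87 mm and grips with 3 to 60 N. Pads are 19 mm wide; open, the fingers measure 117 mm over their backs; the gripper's body (75 mm by 190 mm) begins 51 mm behind the grasp point.
Start: joints at [66.091, 30.224, 82.088, -0, 67.689, -10.227], TCP at [0.148, 0.607, 0.223] pointing down, gripper open.
Joint ranges: [-176.69, 176.69], [-43.24, 126.21], [12.49, 139.97], [-82, 262], [0, 151.66], [-163.58, 163.58]. Speed limits (degrees/s): [159.86, 159.86, 180, 180, 180, 180].

## Interface

Orientations are given as a 3x3 rotation matrix whose columns are the frame's x, y, z axes.
In Python, from rig import bot, imaging gives the robot as it stands.
- The arm moves only by the tool drive_tool, never from a script. Its argument "deltas" is text: rows parted by semicolons, each of 5 numbers parted by spaces: the finger opening in mm, from 0 to 87, then the shift along the world's x, y, z in mm, then the turn about the world's z in rad. In form: jaw dx dy dz twist; .... A call has 1 to 12 rows; each row is the pose to reach, as a shift and turn from the pose commanded when the call began; what a row does not reach only later rows make up. A row lasts 1/10 s, in which the tool goes at most 50 mm and 8.59 degrees, less where a joint would pass 70% of its speed; a pose out of reach is approached as far as the arm can. A call with a gripper value outside its range is refused whole. The fingers move at their own pace and stop on an object; the grip force is fixed at half the most. Time passes only in rows, so rows that repeat a pose let the fingers close. It gives the time, the measured TCP pose, the force, the opening and the grip force at its end, in the units of the state.
- bot.read_state(): the state, without advancing time (a new reading comes with each control period).
- imaging.capture(name): name is "side" or "top" or "wrist"; returns the picture (420x560x3 uint8, red, green, blue); there is no depth.
- imaging.camera_model(name): a dict with "fx", "fy", "cx", "cy" (pixels), "dist" ([k1, k2, p1, p2, k3] as OpenCV has them; the pictures are not rectified), "T" (4x4, takes a point from camera to world coordinates). Camera axes: x right, y down, z forward; pixel columns grow to the right and rows downward; lengths in m; the calibration is good to about 2 mm. A picture is of the moment at which its call begins: read the wrist's pose just before it. camera_model takes no time and is no camera call; for the wrist camera it gives the pose at the moment of the call.
- bot.hand_in(): hands the job in; it is judged then, once.
The state is a dict: "time_s": time; "joint_positions": joint angles; "qvel": joint speeds; "tau": joint torques, N m; "position": TCP position; "tcp_rot": TCP orientation; "force": force on the tool from outside, world axes, zero at the start; "moment": the same for the moment, N m; "opening": opening from 0.0 (shut) to 1.0 (fully open); "grasp_force": force on a finger pad.
Only numpy, scipy, OpenCV 4.12 (cv2) and the standard library are available. Lean on these libraries where they do the work, as an engineer would, in place of code of your own. Each camera call takes 0.05 s, during which the arm holds its last target. There are 200 camera calls.

## Task

Stand the four loose things - the amber dropper bottle, the glass beaker, the stoppered glass weighing bottle and the red rubber stopper - upright on the four round pads of the aluminium rail, one centred on each pad, in order of height: the tallest next to the rail's tall end stop, the shortest next to the low lip at the other end. Let go of everything at the end.

Things in the scene. Friction and masses are not known exactly. Their poses are not given: they have to be found in the camera images.
- dropper_bottle: amber dropper bottle with black teat, 106 mm tall: the body is an upright cylinder 33 mm across up to 65 mm, above it the collar and teat narrow to 23 mm and less. Weighs about 70 g. Stands loose on the worktop; origin at the centre of its underside, z up. Good grasp: across the body about 50 mm above the underside.
- beaker: low-form glass beaker, 68 mm tall, body 48 mm across, rim (top 8 mm) 54 mm, small spout at the rim on its +y side reaching 30 mm from the axis. Hollow, walls about 3 mm, about 52 g. Stands loose; origin at the centre of its underside, z up. At the start its x axis points within 0.6 rad of the world's x; best grasped across its x direction, clear of the spout, about 40 mm above the underside; grip with 15 N or less.
- weighing_bottle: small clear glass weighing bottle with its ground stopper and knob (stopper does not come off), 53 mm tall: body 36 mm across up to 34 mm, the stopper's flange 38 mm, knob on top. About 45 g. Stands loose; origin at the centre of its underside, z up. Good grasp: across the body about 26 mm above the underside.
- stopper: red rubber stopper standing wide end down on the worktop in front of the rail, 26 mm tall, 32 mm across at the bottom and a little less at the top. About 18 g. Loose; origin at the centre of its underside, z up. Good grasp: across it about 21 mm above the underside.
- rail: flat aluminium rail, 330 mm long along its y, 64 mm wide along its x, 8 mm high, fixed on the worktop, its x axis pointing within 0.12 rad of the world's x; origin at the centre of its underside. It carries the four pads in a row, 78 mm apart, and an end stop across each end.
- pad_1: round black rubber pad, 58 mm across and 2 mm thick, with a small bright dot at its centre, fixed on the rail; origin at the centre of its underside, z up; its top is 2 mm higher, 10 mm above the worktop. First pad of the row, at the rail's +y end.
- pad_2: round black rubber pad, 58 mm across and 2 mm thick, with a small bright dot at its centre, fixed on the rail; origin at the centre of its underside, z up; its top is 2 mm higher, 10 mm above the worktop. Second pad from the rail's +y end.
- pad_3: round black rubber pad, 58 mm across and 2 mm thick, with a small bright dot at its centre, fixed on the rail; origin at the centre of its underside, z up; its top is 2 mm higher, 10 mm above the worktop. Third pad from the rail's +y end.
- pad_4: round black rubber pad, 58 mm across and 2 mm thick, with a small bright dot at its centre, fixed on the rail; origin at the centre of its underside, z up; its top is 2 mm higher, 10 mm above the worktop. Fourth pad, at the rail's -y end.
- tall_stop: tall end stop: upright aluminium plate 60 mm wide, 6 mm thick and 55 mm high, fixed across one end of the rail (either end, it varies), 40 mm beyond the centre of the last pad there; its top is 63 mm above the worktop; origin at the centre of its underside. The other end has only a low lip 8 mm high.
Not all that is in view belongs to the job. Of the things shaped like the weighing_bottle, the clear one is meant.

How it is judged:
By the outcome, as a careful person would: the job done as asked, in the order asked, and still so for the second after the job is handed in, with the robot touching nothing.
It also fails if it takes over 104 s, if anything falls off the work surface, if the arm or the gripper's body presses on something with over 40 N, if the wrist force passes 120 N, or if a joint passes its speed limit or range.

## Working session

There is one attempt and no reset: what is moved stays moved. The work goes in short steps, Python scripts to look and compute and a tool call to move; the robot and the scene stay as the last step left them, time stands still between calls to the robot, and variables do not carry over. Pictures are saved under pics/ and viewed, at most 14 in all, crops included, and the job is handed in when it is done.

Besides the shell and the picture viewer there is one more tool, called after "Request:" as name(argument=value, ...), one argument or row to a line, values as JSON. drive_tool: Moves the arm, as the interface text tells. Its arguments: {"type":"object","properties":{"deltas":{"type":"string"}},"required":["deltas"]}

```bash
mkdir -p pics; ls
python3 - <<'E'
from rig import bot, imaging
import cv2
for n in ("top","side"):
    im=imaging.capture(n); cv2.imwrite(f"pics/{n}0.png",im[:,:,::-1]); 
    m=imaging.camera_model(n); print(n,m["T"].round(3).tolist(),m["fx"])
s=bot.read_state(); print(s["time_s"],s["tcp_rot"],s["position"])
E
```

```text
pics
top [[0.017, -0.986, 0.165, 0.314], [-1.0, -0.021, -0.018, 0.159], [0.021, -0.165, -0.986, 0.906], [0.0, 0.0, 0.0, 1.0]] 403.5159724461705
side [[-0.999, -0.003, -0.032, 0.486], [0.025, 0.553, -0.833, 1.054], [0.021, -0.833, -0.553, 0.644], [0.0, 0.0, 0.0, 1.0]] 535.0368406295318
0.1 [[-9.71619958e-01  2.36545986e-01 -8.08608298e-04]
 [ 2.36547073e-01  9.71618469e-01 -1.74137075e-03]
 [ 3.73744497e-04 -1.88322450e-03 -9.99998157e-01]] [0.14752525 0.60667101 0.22168402]
```

View pics/top0.png

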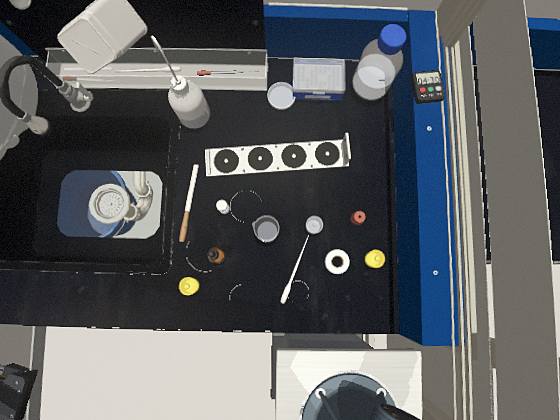

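View pics/side0.png

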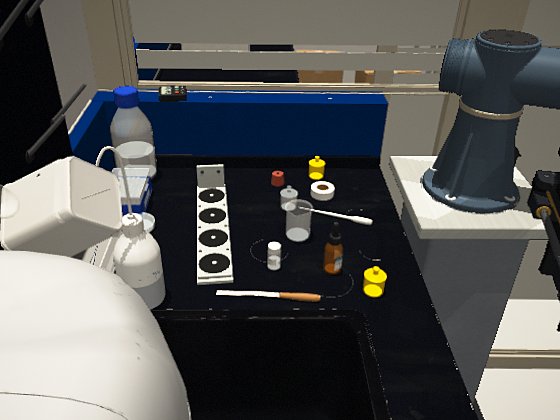

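Top view: the rail's pads are at (226,160), (260,158), (294,156) and (327,154), with the tall stop at (348,150), the −y end. The dropper is at (216,256), the beaker at (266,229) and the red stopper at (358,217). Three things have the weighing-bottle shape: (314,225) is clear, and (375,258) and (189,286) are yellow. The clear one fits the description, so I'll confirm it in enlarged crops.

Run:
```python
import cv2
a=cv2.imread("pics/top0.png")[130:290,185:398]; cv2.imwrite("pics/topc.png",cv2.resize(a,(798,600),interpolation=cv2.INTER_CUBIC))
a=cv2.imread("pics/side0.png")[150:300,190:390]; cv2.imwrite("pics/sidec.png",cv2.resize(a,(800,600),interpolation=cv2.INTER_CUBIC))
```

```text
(no output)
```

View pics/topc.png

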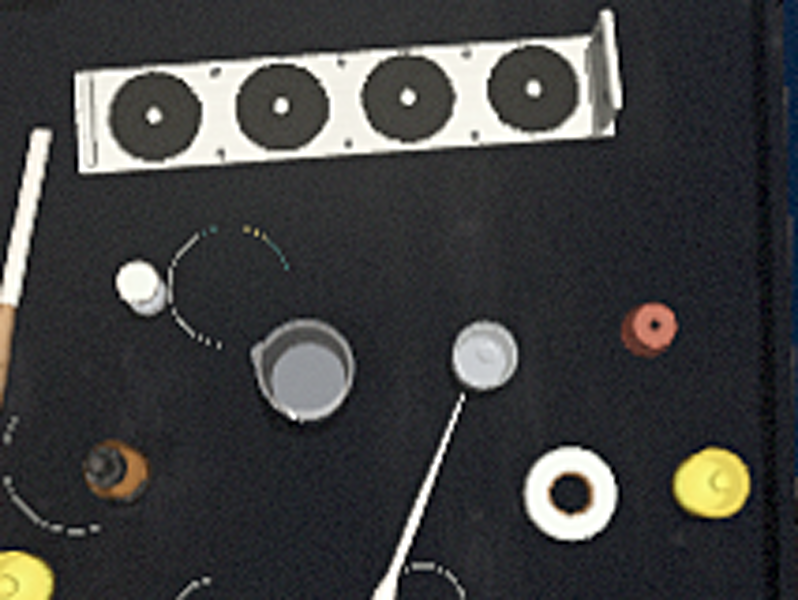

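View pics/sidec.png

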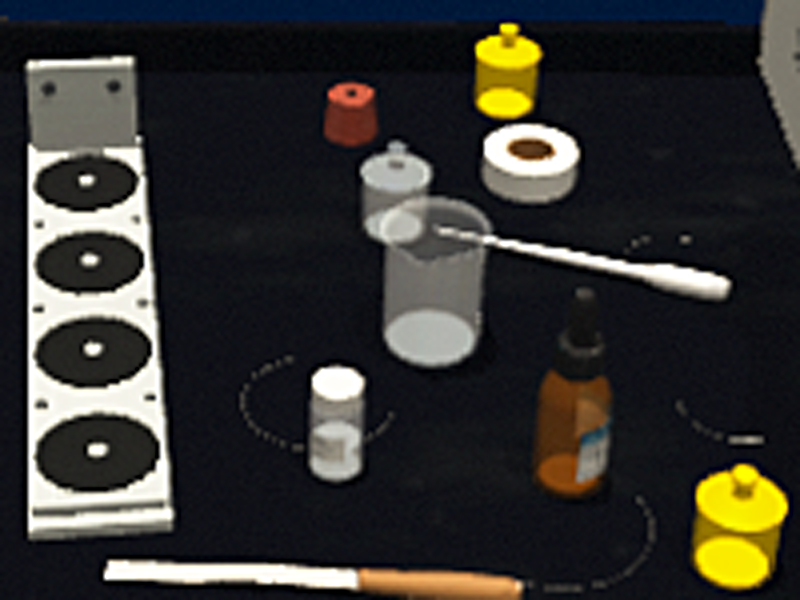

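The crops confirm that the clear weighing bottle is at topc (485,355), with the yellow ones at the far right and lower left. The spout points to +y and slightly +x. Next I triangulate from the two views.

```bash
cat > h.py <<'E'
import numpy as np, cv2
from rig import bot, imaging
def ray(m,uv):
    K=np.array([[m["fx"],0,m["cx"]],[0,m["fy"],m["cy"]],[0,0,1.]])
    p=cv2.undistortPoints(np.array([[uv]],float),K,np.array(m["dist"],float))[0,0]
    T=np.array(m["T"]); d=T[:3,:3]@[p[0],p[1],1]; return T[:3,3],d/np.linalg.norm(d)
def tri(*rays):
    A=sum(np.eye(3)-np.outer(d,d) for o,d in rays); b=sum((np.eye(3)-np.outer(d,d))@o for o,d in rays)
    X=np.linalg.solve(A,b); return X,max(np.linalg.norm(np.cross(X-o,d)) for o,d in rays)
def atz(r,z): o,d=r; return o+d*(z-o[2])/d[2]
def proj(m,X):
    K=np.array([[m["fx"],0,m["cx"]],[0,m["fy"],m["cy"]],[0,0,1.]]); W=np.linalg.inv(np.array(m["T"]))
    return cv2.projectPoints(np.array([X],float),cv2.Rodrigues(W[:3,:3])[0],W[:3,3],K,np.array(m["dist"],float))[0][0,0]
E
python3 - <<'E'
from h import *
mt,ms=imaging.camera_model("top"),imaging.camera_model("side")
T=lambda u,v: ray(mt,((u+.5)/3.748-.5+185,(v+.5)/3.75-.5+130))
S=lambda u,v: ray(ms,((u+.5)/4-.5+190,(v+.5)/4-.5+150))
P={"p1 .010":(T(154,116),S(97,450)),"p2":(T(282,105),S(94,349)),"p3":(T(408,97),S(90,260)),"p4":(T(534,88),S(86,181)),
"stopper top .026":(T(654,324),S(351,92)),"teat .106":(T(100,460),S(585,294)),"beaker rim .068":(T(306,369),S(436,227)),"beaker base .003":(T(309,378),S(431,338)),
"wb knob .053":(T(488,351),S(396,147)),"wb flange .038?":(T(486,355),S(397,172))}
for k,r in P.items():
    X,e=tri(*r); print(k,(X*1e3).round(1),round(e*1e3,1))
for k,z,r in (("stopper base",0,S(351,130)),("drop base",0,S(571,475)),("wb base",0.002,S(398,225)),("beaker base",.003,S(431,338)),("vial top",.05,T(140,283))): print(k,(atz(r,z)*1e3).round(1))
E
```

```text
p1 .010 [566.6 284.   10.1] 0.3
p2 [574.3 206.   10.1] 1.2
p3 [581.6 128.7  10.1] 0.9
p4 [589.4  51.    9.7] 0.9
stopper top .026 [441.3 -18.   27.4] 0.8
teat .106 [350.7 291.7 104.6] 1.8
beaker rim .068 [406.4 185.2  68.7] 0.5
beaker base .003 [407.2 185.5   2. ] 1.7
wb knob .053 [420.6  82.3  51.5] 0.5
wb flange .038? [419.9  82.1  35.8] 0.9
stopper base [439.8 -20.7   0. ]
drop base [346.5 290.    0. ]
wb base [417.3  82.8   2. ]
beaker base [405.6 187.4   3. ]
vial top [456.5 282.1  50. ]
```

Triangulated heights match the text (pads at 10, rim at 69, knob at 52, stopper at 27, teat at 105). The tall stop is at −y, so the order is p4 dropper, p3 beaker, p2 weighing bottle, p1 stopper. First I move over the dropper with the jaw closing along the rail's x.

Request:
drive_tool(
  deltas="87 50 -80 0 -0.15; 87 100 -160 0 -0.3; 87 150 -240 0 -0.45; 87 201 -316 0 -0.6; 87 201 -316 0 -0.75; 87 201 -316 0 -0.9; 87 201 -316 -10 -1.05; 87 201 -316 -20 -1.2; 87 201 -316 -20 -1.234; 87 201 -316 -20 -1.234; 87 201 -316 -20 -1.234; 87 201 -316 -20 -1.234",
)

```text
time_s: 1.3
position: [0.3485, 0.2917, 0.2027]
tcp_rot: [[-0.1, 0.995, 0.0], [0.995, 0.1, 0.0], [0.0, 0.0, -1.0]]
force: [0.8, 0.8, 0.4]
opening: 0.999
grasp_force: 0.0
```

Run:
```python
from h import *
s=bot.read_state();print(s["time_s"],s["position"],s["tcp_rot"][0],s["force"])
m=imaging.camera_model("wrist");im=imaging.capture("wrist"); cv2.imwrite("pics/w1.png",im[:,:,::-1])
np.save("w1.npy",m,allow_pickle=True)
print(np.array(m["T"]).round(3).tolist(), proj(m,(.349,.291,.106)),proj(m,(.349,.291,.0)),proj(m,(.349,.291,.065)),proj(m,(.407,.1855,.068)))
```

```text
1.3 [0.3485062  0.2917292  0.20265064] [-9.95659510e-02  9.95030953e-01  1.56416362e-04] [0.77140203 0.80517735 0.38528973]
[[0.995, 0.096, 0.025, 0.342], [0.099, -0.965, -0.242, 0.358], [0.001, 0.243, -0.97, 0.364], [0.0, 0.0, 0.0, 1.0]] [280.20473878 211.89922208] [280.09826949 189.37743657] [280.15508174 201.39640752] [324.90363459 304.31015271]
```

View pics/w1.png

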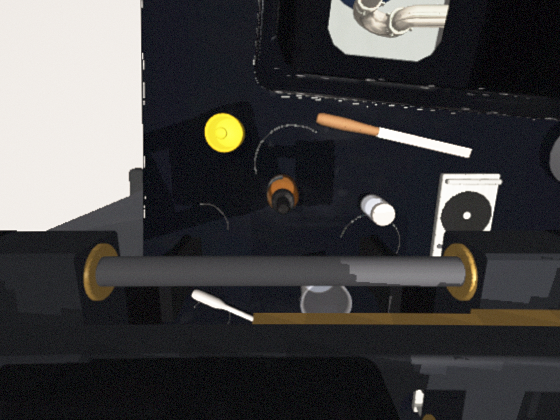

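The wrist view shows the teat at (284,210) and the body at (282,192), within about 2 mm of the prediction. I descend with the grasp about 58 mm up, because the palm is only 51 mm behind the grasp point and would press the teat if I grasped lower.

Request:
drive_tool(
  deltas="87 2 0 -40 0; 87 2 0 -80 0; 87 2 0 -110 0; 87 2 0 -130 0; 87 2 0 -145 0; 87 2 0 -155 0; 87 2 0 -163 0; 87 2 0 -163 0; 25 2 0 -163 0; 25 2 0 -163 0; 25 2 0 -163 0; 25 2 0 -163 0",
)

```text
time_s: 2.55
position: [0.3511, 0.2914, 0.04]
tcp_rot: [[-0.098, 0.995, 0.001], [0.995, 0.098, 0.0], [0.0, 0.001, -1.0]]
force: [0.2, -0.9, -0.6]
opening: 0.721
grasp_force: 0.0
```

Request:
drive_tool(
  deltas="25 0 0 0 0; 25 0 0 0 0; 25 0 0 0 0; 25 0 0 0 0",
)

```text
time_s: 2.95
position: [0.3508, 0.2913, 0.0395]
tcp_rot: [[-0.098, 0.995, 0.0], [0.995, 0.098, 0.0], [0.0, 0.0, -1.0]]
force: [-0.3, -0.0, 1.6]
opening: 0.375
grasp_force: 30.0
```

Request:
drive_tool(
  deltas="25 0 0 35 0; 25 0 0 70 0; 25 0 0 100 0; 25 30 -30 100 0; 25 65 -65 100 0; 25 100 -100 100 0; 25 135 -135 100 0; 25 170 -170 100 0; 25 200 -205 100 0; 25 225 -228 100 0; 25 238 -240 100 0; 25 238 -240 100 0",
)

```text
time_s: 4.15
position: [0.5909, 0.049, 0.1392]
tcp_rot: [[-0.095, 0.996, 0.002], [0.996, 0.095, -0.0], [-0.001, 0.002, -1.0]]
force: [-0.6, 1.1, -0.5]
opening: 0.374
grasp_force: 30.0
```

Run:
```python
from h import *
s=bot.read_state();print(s["time_s"],s["position"],s["force"])
m=imaging.camera_model("wrist");a=imaging.capture("wrist");b=imaging.capture("top");c=imaging.capture("side")
mt=imaging.camera_model("top");ms=imaging.camera_model("side")
cv2.imwrite("pics/w2.png",np.vstack([np.hstack([cv2.resize(a[100:300,180:380],(400,400)),cv2.resize(b[110:210,280:380],(400,400))])])[:,:,::-1])
print(proj(m,(.5894,.051,.01)),proj(m,(.5816,.1287,.01)),proj(ms,(.5894,.051,.12)))
cv2.imwrite("pics/s2.png",cv2.resize(c[80:230,150:350],(800,600))[:,:,::-1])
```

```text
4.15 [0.59087991 0.04902255 0.13923529] [-0.62408862  1.10193683 -0.54651983]
[278.20014505 200.24952456] [277.5629474 114.5704236] [208.28454771 150.16037695]
```

View pics/w2.png

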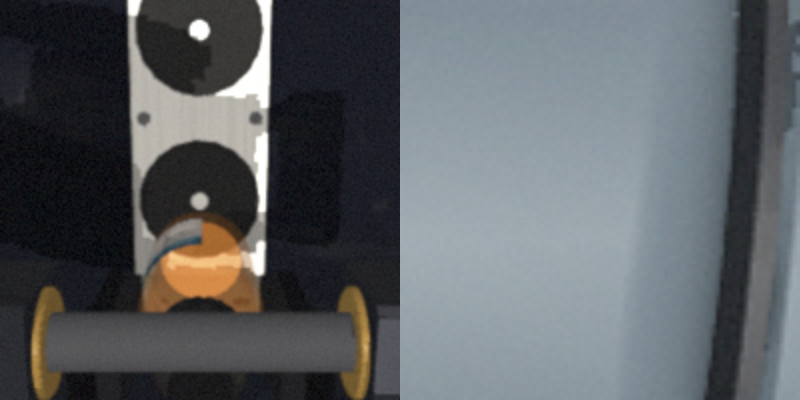

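The wrist view confirms the pad 4 dot at (279.5,200.5), against a predicted (278.2,200.2). That is under 1 mm off, so I lower.

Request:
drive_tool(
  deltas="25 1 0 -30 0; 25 1 0 -55 0; 25 1 0 -72 0; 25 1 0 -82 0; 25 1 0 -86 0; 25 1 0 -88 0; 25 1 0 -89 0; 25 1 0 -89 0; 25 1 0 -89 0; 25 1 0 -89 0",
)

```text
time_s: 5.3
position: [0.5901, 0.0512, 0.0511]
tcp_rot: [[-0.098, 0.995, 0.001], [0.995, 0.098, -0.0], [-0.0, 0.001, -1.0]]
force: [0.0, 0.9, 0.0]
opening: 0.369
grasp_force: 30.0
```

Request:
drive_tool(
  deltas="25 0 0 -1 0; 25 0 0 -1 0; 25 0 0 -1 0; 40 0 0 -1 0; 40 0 0 -1 0; 60 0 0 -1 0; 60 0 0 -1 0; 60 0 0 -1 0; 60 0 0 -1 0",
)

```text
time_s: 6.2
position: [0.5898, 0.0513, 0.0496]
tcp_rot: [[-0.098, 0.995, -0.0], [0.995, 0.098, -0.0], [-0.0, -0.0, -1.0]]
force: [0.1, 0.3, -0.1]
opening: 0.671
grasp_force: 0.0
```

Request:
drive_tool(
  deltas="60 0 0 10 0; 60 0 0 30 0; 60 0 0 60 0; 60 0 0 100 0; 87 0 0 140 0; 87 -60 40 140 -0.1; 87 -100 70 140 -0.25; 87 -140 100 140 -0.4; 87 -183 134 140 -0.45; 87 -183 134 140 -0.45; 87 -183 134 140 -0.45",
)

```text
time_s: 7.3
position: [0.4025, 0.1867, 0.1901]
tcp_rot: [[0.341, 0.94, -0.003], [0.94, -0.341, -0.0], [-0.001, -0.003, -1.0]]
force: [0.0, 0.4, -0.1]
opening: 1.0
grasp_force: 0.0
```

Run:
```python
from h import *
s=bot.read_state();print(s["time_s"],s["position"],s["force"])
m=imaging.camera_model("wrist");a=imaging.capture("wrist");c=imaging.capture("side")
cv2.imwrite("pics/w3.png",np.hstack([a[:,80:480],cv2.resize(c[100:240,190:323],(400,420))])[:,:,::-1])
print(proj(m,(.407,.1855,.068)),proj(m,(.407,.1855,.0)), m["fx"])
```

```text
7.3 [0.40246957 0.18672605 0.19008018] [ 0.00100585  0.35545877 -0.07904994]
[285.27341664 203.75870825] [284.41914292 190.25357596] 312.00063537621077
```

View pics/w3.png

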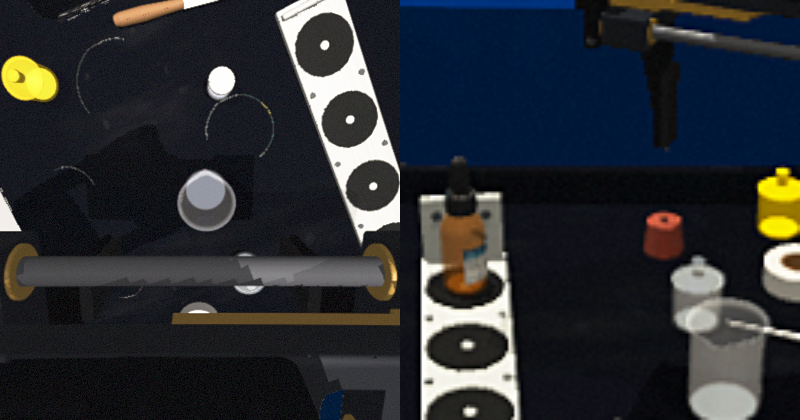

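The dropper stands upright on pad 4. The wrist view shows the beaker's rim centre at about (287,202), against a predicted (285,204), with the spout pointing straight up the image, so the jaw is aligned.

Request:
drive_tool(
  deltas="87 1 0 0 0; 87 1 0 -40 0; 87 1 0 -80 0; 87 1 0 -110 0; 87 1 0 -135 0; 87 1 0 -150 0; 87 1 0 -160 0; 87 1 0 -168 0; 87 1 0 -168 0; 87 1 0 -168 0",
)

```text
time_s: 8.4
position: [0.4084, 0.1852, 0.0218]
tcp_rot: [[0.345, 0.939, 0.001], [0.939, -0.345, 0.0], [0.0, 0.001, -1.0]]
force: [0.3, 0.9, 0.6]
opening: 0.999
grasp_force: 0.0
```

Request:
drive_tool(
  deltas="60 0 0 0 0; 60 0 0 0 0; 60 0 0 0 0; 50 0 0 0 0; 50 0 0 0 0; 50 0 0 0 0; 50 0 0 0 0",
)

```text
time_s: 9.1
position: [0.4077, 0.1853, 0.0216]
tcp_rot: [[0.345, 0.939, 0.0], [0.939, -0.345, 0.0], [0.0, -0.0, -1.0]]
force: [-0.0, 0.2, 2.3]
opening: 0.586
grasp_force: 23.2
```

Request:
drive_tool(
  deltas="48 0 0 0 0; 48 0 0 0 0; 48 0 0 0 0; 48 0 0 0 0",
)

```text
time_s: 9.5
position: [0.4078, 0.1853, 0.0216]
tcp_rot: [[0.345, 0.939, -0.0], [0.939, -0.345, 0.0], [0.0, -0.0, -1.0]]
force: [-0.4, 0.3, 3.9]
opening: 0.583
grasp_force: 30.0
```

The force follows the commanded opening (23 N at 50 mm), so I back off for a gentler grip.

Request:
drive_tool(
  deltas="50.5 0 0 0 0; 50.5 0 0 0 0; 50.5 0 0 0 0",
)

```text
time_s: 9.8
position: [0.4078, 0.1853, 0.0216]
tcp_rot: [[0.345, 0.939, 0.0], [0.939, -0.345, 0.0], [0.0, 0.0, -1.0]]
force: [-1.5, 1.0, 3.6]
opening: 0.586
grasp_force: 22.9
```

Run:
```python
from h import *
s=bot.read_state();print(s["time_s"],s["force"],s["opening"]*87,s["grasp_force"])
c=imaging.capture("side")
cv2.imwrite("pics/s4.png",cv2.resize(c[130:280,210:410],(800,600))[:,:,::-1])
```

```text
9.8 [-1.53766237  0.96060654  3.62327142] 50.94238342310767 22.921284109179396
```

View pics/s4.png

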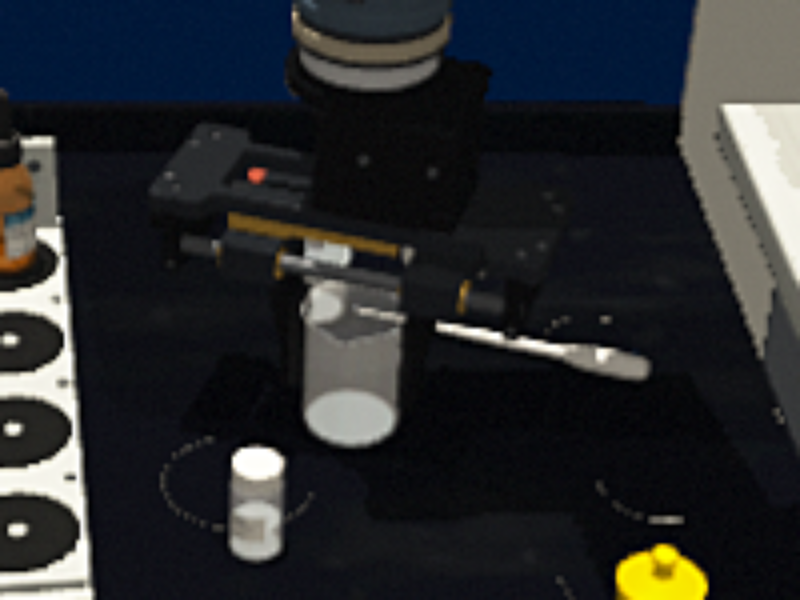

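Request:
drive_tool(
  deltas="51 0 0 0 0; 51 0 0 0 0; 51 0 0 0 0",
)

```text
time_s: 10.15
position: [0.4078, 0.1853, 0.0216]
tcp_rot: [[0.345, 0.939, -0.0], [0.939, -0.345, 0.0], [0.0, -0.0, -1.0]]
force: [-0.6, 0.8, 4.2]
opening: 0.589
grasp_force: 15.9
```

Request:
drive_tool(
  deltas="51.5 0 0 0 0; 51.5 0 0 0 0; 51.5 0 0 0 0",
)

```text
time_s: 10.45
position: [0.4078, 0.1853, 0.0216]
tcp_rot: [[0.345, 0.939, 0.0], [0.939, -0.345, 0.0], [0.0, 0.0, -1.0]]
force: [-0.4, 0.2, 4.2]
opening: 0.595
grasp_force: 9.9
```

Request:
drive_tool(
  deltas="51.5 0 0 10 0; 51.5 0 0 30 0; 51.5 0 0 60 0; 51.5 0 0 90 0.05; 51.5 10 -5 100 0.15; 51.5 40 -15 100 0.25; 51.5 75 -25 100 0.35; 51.5 110 -36 100 0.45; 51.5 140 -46 100 0.45; 51.5 160 -52 100 0.45; 51.5 174 -57 100 0.45; 51.5 174 -57 100 0.45",
)

```text
time_s: 11.65
position: [0.584, 0.1272, 0.1217]
tcp_rot: [[-0.096, 0.995, 0.003], [0.995, 0.096, -0.0], [-0.001, 0.003, -1.0]]
force: [0.2, 0.4, 0.1]
opening: 0.591
grasp_force: 9.8
```

Run:
```python
from h import *
s=bot.read_state();print(s["time_s"],s["position"],s["force"],s["opening"]*87,s["grasp_force"])
m=imaging.camera_model("wrist");a=imaging.capture("wrist");c=imaging.capture("side")
cv2.imwrite("pics/w5.png",np.hstack([cv2.resize(a[60:270,180:380],(400,420)),cv2.resize(c[80:220,180:313],(400,420))])[:,:,::-1])
p=np.array(s["position"])
print(proj(m,(.5816,.1287,.01)),proj(m,(.5743,.206,.01)),proj(m,p+[0,0,.019-.04]),proj(m,p+[0,0,.019+.028]))
```

```text
11.65 [0.58400843 0.12723295 0.12174708] [0.23627084 0.35970161 0.0897123 ] 51.405082110160606 9.833331432309933
[276.93659406 204.90916981] [276.87235252 114.61808474] [279.60873376 241.37914748] [279.87787835 298.94226348]
```

View pics/w5.png

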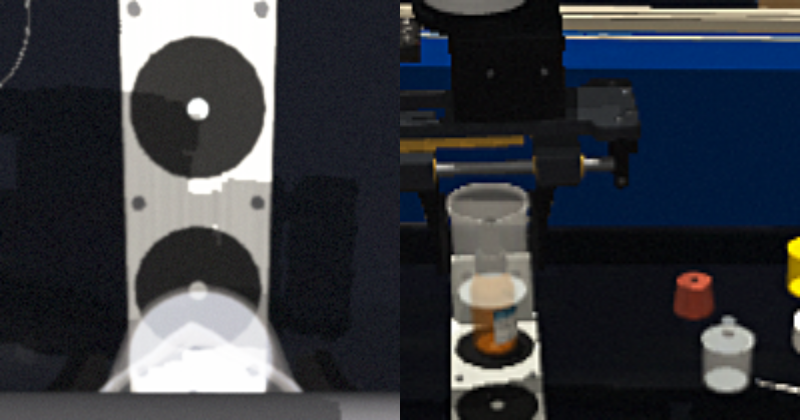

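The beaker is held upright at 10 N. The pad 3 dot is at (279,205), 2 px right of the prediction, and the held base is centred at about 280, so I add about 1 mm in x. I lower most of the way and then check.

Request:
drive_tool(
  deltas="51.5 1 0 0 0; 51.5 1 0 -30 0; 51.5 1 0 -55 0; 51.5 1 0 -70 0; 51.5 1 0 -78 0; 51.5 1 0 -82 0; 51.5 1 0 -82 0; 51.5 1 0 -82 0; 51.5 1 0 -82 0",
)

```text
time_s: 12.65
position: [0.5835, 0.1283, 0.0405]
tcp_rot: [[-0.098, 0.995, 0.002], [0.995, 0.098, 0.0], [-0.0, 0.002, -1.0]]
force: [0.7, -0.6, 0.4]
opening: 0.598
grasp_force: 9.8
```

Request:
drive_tool(
  deltas="51.5 0 0.4 -4 0; 51.5 0 0.4 -7 0; 51.5 0 0.4 -8 0; 51.5 0 0.4 -8.6 0; 51.5 0 0.4 -8.6 0; 51.5 0 0.4 -8.6 0; 56 0 0.4 -8.6 0; 60 0 0.4 -8.6 0; 64 0 0.4 -8.6 0; 64 0 0.4 -8.6 0; 64 0 0.4 -8.6 0; 64 0 0.4 -8.6 0",
)

```text
time_s: 13.85
position: [0.5828, 0.1286, 0.0308]
tcp_rot: [[-0.098, 0.995, -0.0], [0.995, 0.098, -0.0], [-0.0, -0.0, -1.0]]
force: [-0.5, 0.2, 0.4]
opening: 0.732
grasp_force: 0.0
```

Request:
drive_tool(
  deltas="64 0 0 20 0; 64 0 0 50 0; 64 0 0 100 0; 87 0 0 140 0; 87 -40 -5 140 0.15; 87 -80 -15 140 0.3; 87 -120 -30 140 0.45; 87 -150 -40 140 0.6; 87 -163 -46 140 0.75; 87 -163 -46 140 0.9; 87 -163 -46 140 1; 87 -163 -46 140 1",
)

```text
time_s: 15.05
position: [0.4198, 0.0826, 0.1712]
tcp_rot: [[-0.89, 0.456, 0.001], [0.456, 0.89, -0.0], [-0.0, 0.0, -1.0]]
force: [0.8, 1.9, -0.4]
opening: 0.998
grasp_force: 0.0
```

Run:
```python
from h import *
s=bot.read_state();print(s["time_s"],s["position"],s["tcp_rot"][0])
m=imaging.camera_model("wrist");a=imaging.capture("wrist");c=imaging.capture("side")
cv2.imwrite("pics/w6.png",np.hstack([cv2.resize(a[60:270,180:380],(400,420)),cv2.resize(c[110:250,180:313],(400,420))])[:,:,::-1])
print([proj(m,(.420,.0823,z)) for z in(0,.036,.053)])
```

```text
15.05 [0.41976516 0.08255825 0.17116269] [-8.90099666e-01  4.55765657e-01  5.01513044e-04]
[array([279.6383732 , 193.86513142]), array([279.5770549 , 201.10985968]), array([279.54291496, 205.14279636])]
```

View pics/w6.png

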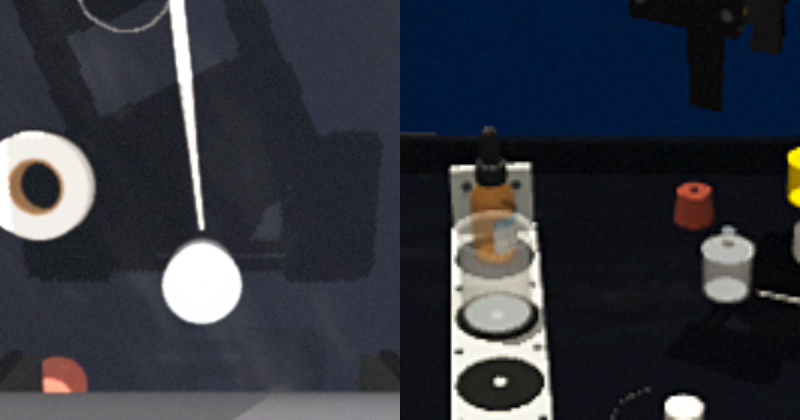

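The beaker is upright on pad 3. The clear bottle's flange is at wrist (281,201), as predicted, and the spatula tip lies clear of both finger lines. I descend.

Request:
drive_tool(
  deltas="87 0 0 -40 0; 87 0 0 -80 0; 87 0 0 -115 0; 87 0 0 -140 0; 87 0 0 -155 0; 87 0 0 -163 0; 87 0 0 -163 0; 60 0 0 -163 0; 40 0 0 -163 0; 34 0 0 -163 0; 34 0 0 -163 0; 34 0 0 -163 0",
)

```text
time_s: 16.35
position: [0.4201, 0.0827, 0.0083]
tcp_rot: [[-0.89, 0.455, 0.001], [0.455, 0.89, -0.0], [-0.001, 0.0, -1.0]]
force: [-0.2, -0.4, -0.3]
opening: 0.634
grasp_force: 0.0
```

Request:
drive_tool(
  deltas="34 0 0 0 0; 34 0 0 0 0; 34 0 0 0 0",
)

```text
time_s: 16.65
position: [0.4198, 0.0827, 0.008]
tcp_rot: [[-0.89, 0.455, 0.0], [0.455, 0.89, 0.0], [-0.0, 0.0, -1.0]]
force: [-0.9, 0.7, 0.3]
opening: 0.415
grasp_force: 0.3
```

Request:
drive_tool(
  deltas="34 0 0 0 0; 34 0 0 0 0; 34 0 0 0 0",
)

```text
time_s: 16.95
position: [0.4199, 0.0827, 0.008]
tcp_rot: [[-0.89, 0.455, 0.0], [0.455, 0.89, -0.0], [-0.0, 0.0, -1.0]]
force: [0.5, 0.8, 0.9]
opening: 0.405
grasp_force: 29.9
```

Request:
drive_tool(
  deltas="34 0 0 35 0; 34 0 0 70 -0.1; 34 0 0 100 -0.2; 34 20 25 100 -0.35; 34 50 55 100 -0.5; 34 80 80 100 -0.65; 34 110 105 100 -0.8; 34 135 120 100 -0.9; 34 150 123 100 -1; 34 156 123 100 -1; 34 156 123 100 -1; 34 156 123 100 -1",
)

```text
time_s: 18.15
position: [0.5742, 0.205, 0.1074]
tcp_rot: [[-0.099, 0.995, -0.003], [0.995, 0.099, -0.001], [-0.0, -0.003, -1.0]]
force: [-0.5, -0.0, -0.3]
opening: 0.396
grasp_force: 29.9
```

Run:
```python
from h import *
s=bot.read_state();print(s["time_s"],s["position"],s["tcp_rot"][0],s["grasp_force"])
m=imaging.camera_model("wrist");a=imaging.capture("wrist");c=imaging.capture("side")
cv2.imwrite("pics/w7.png",np.hstack([cv2.resize(a[60:270,180:380],(400,420)),cv2.resize(c[110:280,180:342],(400,420))])[:,:,::-1])
p=np.array(s["position"])
print(proj(m,(.5743,.206,.01)),proj(m,(.5666,.284,.01)),proj(m,p+[0,0,.019-.026]))
```

```text
18.15 [0.57418054 0.20500013 0.10740691] [-0.0987725   0.99510613 -0.00279078] 29.930089409463108
[280.34350789 209.63595819] [280.36163829 113.75868867] [279.73820708 249.79718145]
```

View pics/w7.png

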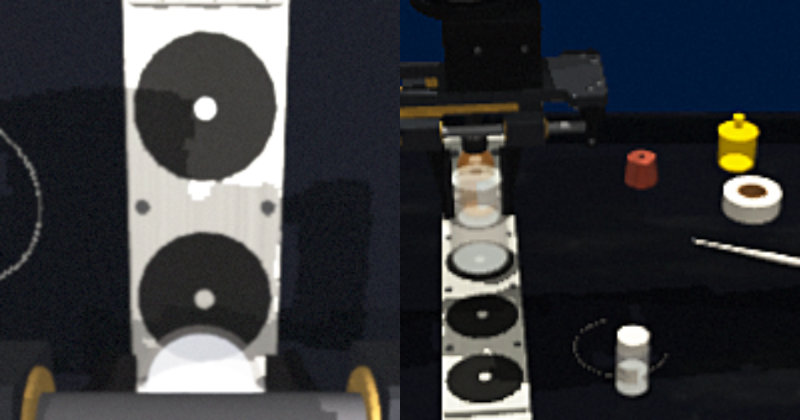

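Pad 2's dot is at (282,209.5), about 1.5 mm further in x than predicted and within my planned offset. I lower.

Request:
drive_tool(
  deltas="34 0 0 0 0; 34 0 0 -30 0; 34 0 0 -55 0; 34 0 0 -70 0; 34 0 0 -78 0; 34 0 0 -82 0; 34 0 0 -82 0; 34 0 0 -82 0; 34 0 0 -82 0",
)

```text
time_s: 19.15
position: [0.5765, 0.2058, 0.0269]
tcp_rot: [[-0.098, 0.995, 0.002], [0.995, 0.098, 0.0], [0.0, 0.002, -1.0]]
force: [0.4, 0.6, 0.1]
opening: 0.401
grasp_force: 29.9
```

Request:
drive_tool(
  deltas="34 -0.3 0.2 -4 0; 34 -0.3 0.2 -7 0; 34 -0.3 0.2 -8.5 0; 34 -0.3 0.2 -8.5 0; 34 -0.3 0.2 -8.5 0; 34 -0.3 0.2 -8.5 0; 40 -0.3 0.2 -8.5 0; 48 -0.3 0.2 -8.5 0; 60 -0.3 0.2 -8.5 0; 60 -0.3 0.2 -8.5 0; 60 -0.3 0.2 -8.5 0; 60 -0.3 0.2 -8.5 0",
)

```text
time_s: 20.35
position: [0.5755, 0.2058, 0.0173]
tcp_rot: [[-0.098, 0.995, -0.0], [0.995, 0.098, -0.0], [-0.0, -0.0, -1.0]]
force: [-0.1, -0.0, 0.7]
opening: 0.683
grasp_force: 0.0
```

Request:
drive_tool(
  deltas="60 0 0 20 0; 60 0 0 50 0; 60 0 0 100 0; 87 0 0 140 0; 87 -30 -35 140 0; 87 -60 -80 140 0; 87 -90 -125 140 0; 87 -120 -170 140 0; 87 -135 -205 140 0; 87 -135 -225 140 0; 87 -135 -225 140 0; 87 -135 -225 140 0",
)

```text
time_s: 21.55
position: [0.4408, -0.0193, 0.1576]
tcp_rot: [[-0.096, 0.995, 0.001], [0.995, 0.096, 0.0], [0.0, 0.001, -1.0]]
force: [-0.2, -0.5, -0.0]
opening: 1.0
grasp_force: 0.0
```

Run:
```python
from h import *
s=bot.read_state();print(s["time_s"],s["position"],s["tcp_rot"][0],s["grasp_force"])
m=imaging.camera_model("wrist");a=imaging.capture("wrist");c=imaging.capture("side")
cv2.imwrite("pics/w8.png",np.hstack([cv2.resize(a[60:270,180:380],(400,420)),cv2.resize(c[110:280,180:342],(400,420))])[:,:,::-1])
print(proj(m,(.441,-.019,.026)),proj(m,(.441,-.019,.0)))
```

```text
21.55 [ 0.44080185 -0.01931658  0.1576366 ] [-9.61606546e-02  9.95365617e-01  6.46232059e-04] 0.0
[279.94012262 201.6686329 ] [279.92076861 196.19169839]
```

View pics/w8.png

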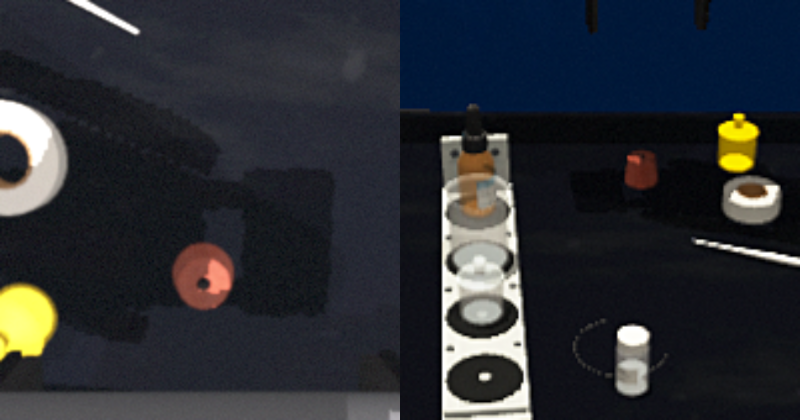

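The weighing bottle is upright on pad 2. The stopper's hole is at wrist (281.5,201.5), as predicted, so I grasp it.

Request:
drive_tool(
  deltas="87 1 0 -40 0; 87 1 0 -80 0; 87 1 0 -115 0; 87 1 0 -137 0; 60 1 0 -148 0; 60 1 0 -153 0; 60 1 0 -154 0; 60 1 0 -154 0; 40 1 0 -154 0; 25 1 0 -154 0; 25 1 0 -154 0; 25 1 0 -154 0",
)

```text
time_s: 22.85
position: [0.4417, -0.0193, 0.0038]
tcp_rot: [[-0.098, 0.995, 0.001], [0.995, 0.098, -0.0], [-0.0, 0.001, -1.0]]
force: [0.2, 0.2, -0.4]
opening: 0.417
grasp_force: 0.0
```

Request:
drive_tool(
  deltas="25 0 0 0 0; 25 0 0 0 0; 25 0 0 0 0; 25 0 0 0 0",
)

```text
time_s: 23.25
position: [0.4416, -0.0193, 0.0036]
tcp_rot: [[-0.098, 0.995, 0.0], [0.995, 0.098, -0.0], [-0.0, 0.0, -1.0]]
force: [-0.4, -0.3, 2.7]
opening: 0.326
grasp_force: 30.0
```

Request:
drive_tool(
  deltas="25 0 0 40 0; 25 0 0 80 0; 25 0 40 110 0; 25 10 85 110 0; 25 25 130 110 0; 25 45 175 110 0; 25 65 220 110 0; 25 90 260 110 0; 25 115 290 110 0; 25 127 303 110 0; 25 127 303 110 0; 25 127 303 110 0",
)

```text
time_s: 24.45
position: [0.5671, 0.2834, 0.1125]
tcp_rot: [[-0.098, 0.995, -0.003], [0.995, 0.098, -0.001], [-0.001, -0.003, -1.0]]
force: [-1.1, -0.7, 0.2]
opening: 0.328
grasp_force: 29.8
```

Request:
drive_tool(
  deltas="25 0 0 -40 0; 25 0 0 -70 0; 25 0 0 -85 0; 25 0 0 -92 0; 25 0 0 -92 0; 25 0 0 -92 0",
)

```text
time_s: 25.05
position: [0.5693, 0.2838, 0.0226]
tcp_rot: [[-0.097, 0.995, 0.002], [0.995, 0.097, 0.001], [0.0, 0.002, -1.0]]
force: [-0.4, 0.2, 0.3]
opening: 0.329
grasp_force: 29.8
```

Request:
drive_tool(
  deltas="25 0 0 -3 0; 25 0 0 -6 0; 25 0 0 -7.5 0; 25 0 0 -7.8 0; 25 0 0 -7.8 0; 25 0 0 -7.8 0; 32 0 0 -7.8 0; 40 0 0 -7.8 0; 55 0 0 -7.8 0; 55 0 0 -7.8 0; 55 0 0 -7.8 0; 55 0 0 -7.8 0",
)

```text
time_s: 26.25
position: [0.5685, 0.2838, 0.0136]
tcp_rot: [[-0.098, 0.995, -0.0], [0.995, 0.098, -0.0], [-0.0, -0.0, -1.0]]
force: [0.3, -0.6, 0.6]
opening: 0.619
grasp_force: 0.0
```

Request:
drive_tool(
  deltas="55 0 0 20 0; 55 0 0 50 0; 55 0 0 100 0; 87 0 0 150 0; 87 -50 0 190 0; 87 -85 -35 190 0; 87 -85 -80 190 0; 87 -85 -80 190 0; 87 -85 -80 190 0; 87 -85 -80 190 0",
)

```text
time_s: 27.25
position: [0.4843, 0.2044, 0.2037]
tcp_rot: [[-0.098, 0.995, 0.001], [0.995, 0.098, 0.001], [0.001, 0.001, -1.0]]
force: [0.1, 0.7, 0.5]
opening: 0.991
grasp_force: 0.0
```

Run:
```python
from h import *
s=bot.read_state();print(s["time_s"],s["position"],s["force"])
b=imaging.capture("top");c=imaging.capture("side");a=imaging.capture("wrist")
cv2.imwrite("pics/f1.png",np.hstack([cv2.resize(a[:,180:560],(400,442))[:420],cv2.resize(c[140:300,180:332],(400,420))])[:,:,::-1])
cv2.imwrite("pics/f2.png",cv2.resize(c[140:290,170:270],(400,600),interpolation=cv2.INTER_CUBIC)[:,:,::-1])
```

```text
27.25 [0.48426432 0.20438704 0.20372352] [0.12695066 0.72597579 0.48599005]
```

View pics/f2.png

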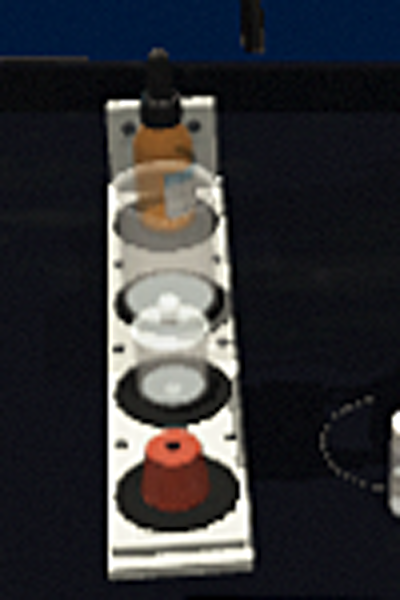

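The side view shows all four upright in the right order: dropper by the tall stop, then beaker, weighing bottle and stopper. Each base is within about 2 mm of its pad centre (stopper base at x 175 against pad 178, with matching rows). The gripper is clear.

```bash
python3 -c "
from rig import bot
print(bot.hand_in())"
```

```text
the job is handed in; nothing more can be done
None
```

The job is handed in: from the tall stop, the dropper bottle, beaker, weighing bottle and stopper stand upright on their pads within about 2 mm of centre, all released, at about 27 s. For a moment while closing, the grip on the beaker reached 30 N, over its 15 N limit; I eased it to 10 N before lifting.

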